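# Fill up the tin of sauce bottles

## Robot

A 6-joint arm with a two-finger parallel gripper is mounted at the origin on the work surface. World frame = base frame: x ahead of the robot, y to its left, z up, the work surface at z = 0. Lengths are in m, angles in rad, forces in N, time in s.
With the tool pointing down it reaches from about 0.225 to 0.725 m from the base axis. Payload 3.1 kg.
Tool frame: the origin (TCP) lies on the centre line of the jaws, within the pads' length; the fingertips stand ctrl.nose_length ahead of it and the grasp point (between the pads) lies 6 mm ahead of it (ctrl.nose_length is the distance from the TCP to the fingertips, in m); z points along the fingers, y is the line along which they close (so a half turn about z gives the same grasp; the last joint's range is limited). The gripper opens to 85 mm and grips with 20 to 120 N. Pads are 22 mm wide; open, the fingers measure 114 mm over their backs; the gripper's body (76 mm by 85 mm) begins 54 mm behind the grasp point. The pads swing forward as they close: fully open they stand 13 mm farther back than shut.
Start: joints at [1.179, 0.048, 0.099, 1.622, 0, 1.443], TCP at [0.137, 0.507, 0.256] pointing down, gripper open.
Joint ranges: [-2.91, 2.91], [-0.99, 1.94], [-1.21, 1.42], [-2.12, 2.29], [-1.49, 1.47], [-3.14, 3.14]. Speed limits (rad/s): [2.79, 2.79, 3.14, 3.14, 3.14, 3.14].

## Interface

Orientations are given as a unit quaternion [w, x, y, z].
In Python, from bench import ctrl, cams gives the robot as it stands. The module is installed in compiled form; this text tells all that it offers.
- The arm moves only by the tool servo_tool, never from a script. Its argument "targets" is a list of rows, each a list of 7 numbers: the shift along the tool's x, y, z in mm, then the turn, a rotation vector about the tool's x, y, z in degrees, then the closure in counts, from 0 (fully open) to 255 (shut). In form: [[dx, dy, dz, ax, ay, az, gripper], ...]. A call has 1 to 8 rows; each row shifts and turns the commanded pose from where the row before left it, along the tool's axes as they then stand; what a row does not reach is not made up. A row lasts 1/10 s, in which the tool goes at most 50 mm and 8.59 degrees, less where a joint would pass 70% of its speed; a pose out of reach is approached as far as the arm can. A call with a gripper value outside its range is refused whole. The fingers move at their own pace and stop on an object; "force" is the grip in N (left out, the last holds). Time passes only in rows, so rows that do not move let the fingers close. It gives the time, the measured TCP pose, the force, the opening and the grip force at its end, in the units of the state.
- ctrl.get_obs(): the state, without advancing time (a new reading comes with each control period).
- cams.camera(name): name is "side" or "top" or "wrist"; returns (picture, depth): 384x512x3 uint8, red, green, blue; 384x512 float32, m along the optical axis (not along the pixel's ray), 0 where there is no reading.
- cams.get_calibration(name): a dict with "fx", "fy", "cx", "cy" (pixels), "rvec" (rotation vector, rad) and "tvec" (3), from world to camera coordinates, as OpenCV has them. Camera axes: x right, y down, z forward; pixel columns grow to the right and rows downward; lengths in m; the calibration is good to about 2 mm. A picture is of the moment at which its call begins: read the wrist's pose just before it. get_calibration takes no time and is no camera call; for the wrist camera it gives the pose at the moment of the call.
- ctrl.sign_off(): hands the job in; it is judged then, once.
The state is a dict: "time_s": time; "joint_pos": joint angles; "qvel": joint speeds; "effort": joint torques, N m; "position": TCP position; "eef_rot": TCP orientation; "ft_force": force on the tool from outside, world axes, zero at the start; "torque": the same for the moment, N m; "gripper_width": finger opening in m; "gripper_force": force on a finger pad.
Only numpy, scipy, OpenCV 4.12 (cv2) and the standard library are available. Lean on these libraries where they do the work, as an engineer would, in place of code of your own. Each camera call takes 0.05 s, during which the arm holds its last target. There are 200 camera calls.

## Task

The round tin on the counter has room for seven sauce bottles, packed close with one in the middle and six around it, but two neighbouring places in the ring are still free. Take the two bottles on the counter that are the same size as those in the tin (not the wider or the slimmer one) and stand them upright on the tin's floor, one in each free place.

Things in the scene. Friction and masses are not known exactly. Their poses are not given: they have to be found in the camera images.
- bottle_a_mid (a point): White sauce bottle standing on the counter, as the five in the tin: body 52 mm wide, 106 mm high, 100 to 180 g. Grip its straight black cap, 20 mm wide, 66 to 106 mm above the base; the sloping shoulder spans 52 to 66 mm, and the bottom 10 mm taper to a 40 mm foot. Point: on its axis, half-way up (53 mm), z up. A wider (72 mm) and a slimmer (32 mm) bottle nearby do not belong.
- bottle_b_mid (a point): A second bottle, exactly like bottle_a; its point too is on its axis, half-way up, 53 mm above its base, z up. Either bottle may go in either free place.
- gap_1 (a point): Middle of a free place in the steel tin, on the tin's floor (3 mm above the counter), z up. The tin is fixed, 166 mm wide inside, 172 outside, rim 36 mm high. Its places are 54 mm apart: one in the middle, six around. The two free ones are neighbours in the ring; five loose bottles stand in the rest. gap_2 is 54 mm along this point's +y; its x points outward from the tin's centre, midway between the gaps.
- gap_2 (a point): Middle of the other free place, on the tin's floor, same axes as gap_1. The tin's centre is 46.8 mm along -x from the midpoint of the two gaps. In each gap, fingers in line at right angles to the line from the tin's centre pass between the neighbours' caps (54 mm apart, tops 109 mm above the counter).

How it is judged:
At the end, for the whole second after the job is handed in: One of the two bottles stands in each free place: its axis within 15 mm of the place's middle, its base on the tin's floor (within 8 mm in height), upright within 10 degrees, and both at rest (((horizontal distance between bottle_a_mid and gap_1 below 0.015 m and z of bottle_a_mid in the frame of gap_1 between 0.045 and 0.061 m and horizontal distance between bottle_b_mid and gap_2 below 0.015 m and z of bottle_b_mid in the frame of gap_2 between 0.045 and 0.061 m) or (horizontal distance between bottle_a_mid and gap_2 below 0.015 m and z of bottle_a_mid in the frame of gap_2 between 0.045 and 0.061 m and horizontal distance between bottle_b_mid and gap_1 below 0.015 m and z of bottle_b_mid in the frame of gap_1 between 0.045 and 0.061 m)) and angle between each of bottle_a_mid, bottle_b_mid's own z axis and vertical below 0.17 rad and linear speed of each of bottle_a, bottle_b below 0.03 m/s); the robot touches nothing.
It also fails if it takes over 53 s, if anything falls off the work surface, if the arm or the gripper's body presses on something with over 40 N, if the wrist force passes 120 N, or if a joint passes its speed limit or range.

## Working session

There is one attempt and no reset: what is moved stays moved. The work goes in short steps, Python scripts to look and compute and a tool call to move; the robot and the scene stay as the last step left them, time stands still between calls to the robot, and variables do not carry over. Pictures are saved under pics/ and viewed, at most 10 in all, crops included, and the job is handed in when it is done.

Besides the shell and the picture viewer there is one more tool, called as name(argument=value, ...) on one line, values as JSON. servo_tool: Moves the arm, as the interface text tells. Its arguments: {"type":"object","properties":{"targets":{"type":"array"},"force":{"type":"number"}},"required":["targets"]}

```bash
mkdir -p pics; cat > h.py <<'E'
import numpy as np, cv2
from bench import ctrl, cams
def cloud(n):
    im,d=cams.camera(n); c=cams.get_calibration(n)
    R=cv2.Rodrigues(np.array(c["rvec"],float))[0]; t=np.array(c["tvec"],float).ravel()
    v,u=np.mgrid[:384,:512]
    P=np.stack([(u-c["cx"])/c["fx"]*d,(v-c["cy"])/c["fy"]*d,d],-1)
    W=(P-t)@R
    W[d==0]=np.nan
    return im,d,W,c
def save(n,im): cv2.imwrite("pics/"+n+".png",im[:,:,::-1])
E
python3 - <<'E'
from h import *
o=ctrl.get_obs(); print(o, ctrl.nose_length)
im,d,W,c=cloud("top"); im2,_,W2,_=cloud("side")
save("a",np.hstack([im,im2])[:, :]); 
p=cv2.resize(np.hstack([im,im2]),(800,300)); save("b",p)
save("top",im)
np.savez("top.npz",im=im,W=W)
m=(im.max(2)<70)&(W[...,2]>.085)&(W[...,2]<.2)
n,l,s,ce=cv2.connectedComponentsWithStats(m.astype(np.uint8))
for i in range(1,n):
    if s[i,4]>15: q=W[l==i]; print(ce[i].round(),s[i,2:],np.nanmedian(q,0).round(4),(np.nanmax(q,0)-np.nanmin(q,0)).round(3))
E
```

```text
{'time_s': 0.0, 'joint_pos': array([1.17917533e+00, 4.87405528e-02, 9.76235829e-02, 1.62202207e+00,
       2.87643231e-05, 1.44301567e+00]), 'qvel': array([ 6.93942740e-05, -1.28024975e-04,  2.54283057e-04, -1.09553151e-03,
       -7.09310391e-05, -9.90989976e-04]), 'effort': array([-4.08196229e-04, -3.38775909e+01,  3.20018542e+01,  2.00337684e-02,
       -9.73085957e-05,  6.84390869e-06]), 'position': array([0.13669725, 0.50632159, 0.25513532]), 'eef_rot': array([-3.14694651e-04,  1.31537798e-01,  9.91310464e-01, -1.12838579e-03]), 'ft_force': array([-0.35826388, -0.19224347, -0.21889445]), 'torque': array([-0.01611114,  0.03478826,  0.00974267]), 'gripper_force': 0.0, 'gripper_width': 0.08535239482505594} 0.025
[492. 114.] [  50  121 3715] [ 0.6668 -0.4681  0.1323] [0.237 0.108 0.102]
[187. 133.] [10 11 79] [0.6243 0.1284 0.108 ] [0.016 0.016 0.026]
[213. 140.] [10 11 80] [0.6105 0.0773 0.1075] [0.016 0.017 0.026]
[167. 150.] [11 12 84] [0.588  0.1668 0.1078] [0.017 0.018 0.026]
[311. 151.] [ 7  7 40] [ 0.5988 -0.1219  0.089 ] [0.013 0.013 0.006]
[384. 154.] [11 10 71] [ 0.5923 -0.2673  0.104 ] [0.015 0.015 0.022]
[193. 158.] [10 11 78] [0.5732 0.1158 0.108 ] [0.016 0.017 0.025]
[218. 166.] [ 9 11 73] [0.5586 0.0643 0.1082] [0.016 0.016 0.025]
[289. 230.] [ 7  8 29] [ 0.4357 -0.0747  0.1338] [0.013 0.01  0.031]
[378. 239.] [10  7 37] [ 0.4231 -0.25    0.1025] [0.012 0.014 0.019]
[  2. 261.] [ 7 19 83] [0.3648 0.4755 0.0911] [0.034 0.012 0.013]
```

View pics/top.png

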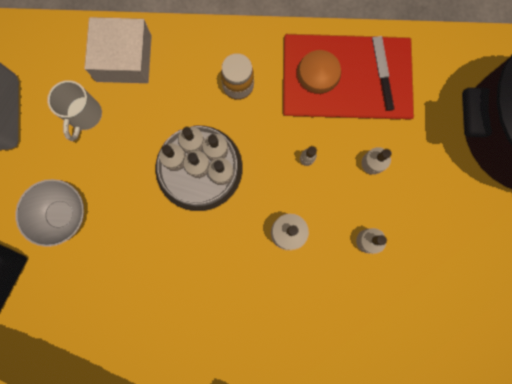

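View pics/b.png

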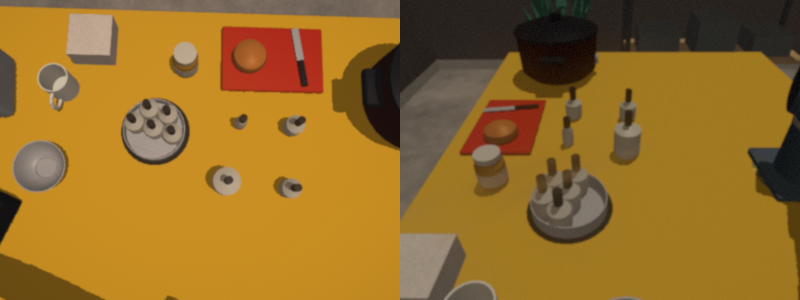

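The top view shows the tin at about (199,167), with five caps and the free places on its lower left. The two matching bottles are at (378,160) and (374,240). The wide one is at (290,231) and the slim one at (309,156).

```bash
cat >> h.py <<'E'
def caps(im,W,lo=.098,hi=.125):
    m=(im.max(2)<90)&(W[...,2]>lo)&(W[...,2]<hi)
    n,l,s,ce=cv2.connectedComponentsWithStats(m.astype(np.uint8))
    return [(ce[i],s[i,4],W[l==i]) for i in range(1,n) if s[i,4]>12]
def delta(p,yang):
    from scipy.spatial.transform import Rotation as Ro
    o=ctrl.get_obs(); q=o["eef_rot"]; R=Ro.from_quat([q[1],q[2],q[3],q[0]])
    y=np.radians(yang); Y=np.array([np.cos(y),np.sin(y),0]); Z=np.array([0,0,-1.])
    T=Ro.from_matrix(np.stack([np.cross(Y,Z),Y,Z],1))
    print("pos",o["position"].round(4),"yang",np.degrees(np.arctan2(*R.as_matrix()[[1,0],1])).round(1),"t",o["time_s"],"w",o["gripper_width"].round(4),
     "\n d(tool mm)",(R.inv().apply(np.array(p)-o["position"])*1e3).round(1),"turn",np.degrees((R.inv()*T).as_rotvec()).round(1))
E
python3 - <<'E'
from h import *
f=np.load("top.npz"); im,W=f["im"],f["W"]
for ce,a,q in caps(im,W):
    t=q[q[:,2]>np.percentile(q[:,2],90)-.004]
    print(ce.round(),a,len(t),(t.min(0)/2+t.max(0)/2).round(4),t.mean(0).round(4))
# bottle at lower right & tin rim
hsv=cv2.cvtColor(im,cv2.COLOR_RGB2HSV)
z=W[...,2]
m=(z>.031)&(z<.038)&(np.hypot(W[...,0]-.573,W[...,1]-.116)<.1)
q=W[m][:,:2]; A=np.c_[2*q,np.ones(len(q))]
r=np.hypot(*(q-[.573,.116]).T); q=q[r>.075]
A=np.c_[2*q,np.ones(len(q))]; s=np.linalg.lstsq(A,(q**2).sum(1),rcond=None)[0]; print("tin",s[:2],np.sqrt(s[2]+s[:2]@s[:2]),len(q))
delta([.425,-.25,.255],75)
E
```

```text
[492.  77.] 93 26 [ 0.7605 -0.4945  0.1222] [ 0.7548 -0.4872  0.1225]
[486. 139.] 522 164 [ 0.6502 -0.4665  0.1223] [ 0.6406 -0.4534  0.1226]
[187. 132.] 74 60 [0.6282 0.1297 0.1094] [0.6277 0.13   0.1088]
[212. 139.] 75 64 [0.6143 0.0773 0.1092] [0.6139 0.0777 0.1087]
[166. 149.] 81 71 [0.5913 0.1676 0.1091] [0.5909 0.1678 0.1086]
[386. 153.] 64 56 [ 0.5934 -0.27    0.1051] [ 0.594  -0.2697  0.1049]
[192. 157.] 76 66 [0.5757 0.1164 0.1094] [0.5758 0.1166 0.1086]
[218. 165.] 71 61 [0.5617 0.0645 0.1087] [0.5616 0.0645 0.1088]
[380. 240.] 68 61 [ 0.4211 -0.2561  0.1048] [ 0.422  -0.2559  0.1047]
tin [0.57684941 0.11639303] 0.08396416542087078 339Traceback (most recent call last):
  File "<stdin>", line 13, in <module>
  File "h.py", line 21, in delta
    print("pos",o["position"].round(4),"yang",np.degrees(np.arctan2(*R.as_matrix()[[1,0],1])).round(1),"t",o["time_s"],"w",o["gripper_width"].round(4),
                                                                                                                           ^^^^^^^^^^^^^^^^^^^^^^^^
AttributeError: 'float' object has no attribute 'round'
```

servo_tool(targets=[[-28, -39, 0, 0, 0, 0, 0], [-28, -39, 0, 0, 0, 0, 0], [-28, -39, 0, 0, 0, 0, 0], [-28, -39, 0, 0, 0, 0, 0], [-28, -39, 0, 0, 0, 0, 0], [-28, -39, 0, 0, 0, 0, 0], [-28, -39, 0, 0, 0, 0, 0], [-28, -39, 0, 0, 0, 0, 0]], force=40)

```text
time_s: 0.9
position: [0.2717, 0.1455, 0.256]
eef_rot: [0.0, 0.131, 0.991, 0.0]
ft_force: [1.6, 1.1, -0.2]
gripper_width: 0.0856
gripper_force: 0.0
```

servo_tool(targets=[[-28, -39, 0, 0, 0, 0, 0], [-28, -39, 0, 0, 0, 0, 0], [-28, -39, 0, 0, 0, 0, 0], [-28, -39, 0, 0, 0, 0, 0], [-28, -39, 0, 0, 0, 0, 0], [-28, -39, 0, 0, 0, 0, 0], [-28, -39, 0, 0, 0, 0, 0], [0, 0, 0, 0, 0, 0, 0]])

```text
time_s: 1.7
position: [0.3906, -0.172, 0.2542]
eef_rot: [-0.001, 0.135, 0.991, -0.0]
ft_force: [-0.2, 0.4, 0.3]
gripper_width: 0.0855
gripper_force: 0.0
```

```bash
sed -i 's/o\["gripper_width"\].round(4)/round(o["gripper_width"],4)/' h.py
python3 - <<'E'
from h import *
delta([.4215,-.256,.255],75)
im,d,W,c=cloud("wrist"); save("w1",im)
for ce,a,q in caps(im,W,.085):
    t=q[q[:,2]>np.percentile(q[:,2],90)-.004]
    print(ce.round(),a,len(t),(t.min(0)/2+t.max(0)/2).round(4),t.mean(0).round(4))
E
```

```text
pos [ 0.3906 -0.172   0.2542] yang 74.5 t 1.7 w 0.0855 
 d(tool mm) [-52.2 -72.7  -0.9] turn [-0.1 -0.1 -0.5]
[356. 201.] 2277 275 [ 0.4325 -0.0816  0.1141] [ 0.4285 -0.0848  0.1144]
[172. 240.] 502 324 [ 0.421  -0.255   0.1054] [ 0.4206 -0.2547  0.1059]
[346. 352.] 190 166 [ 0.5981 -0.1221  0.0894] [ 0.5967 -0.1233  0.0899]
```

View pics/w1.png

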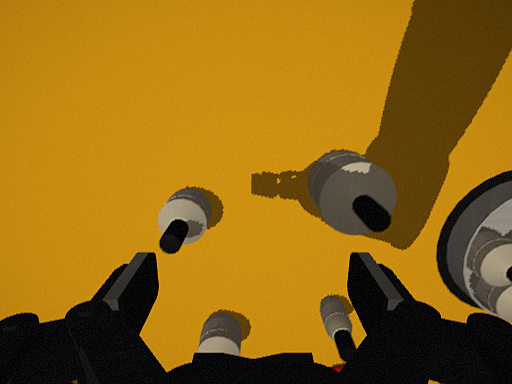

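servo_tool(targets=[[-26, -36, 0, 0, 0, -0.5, 0], [-26, -36, 0, 0, 0, 0, 0], [0, 0, 0, 0, 0, 0, 0], [0, 0, 30, 0, 0, 0, 0], [0, 0, 30, 0, 0, 0, 0], [0, 0, 20, 0, 0, 0, 0], [0, 0, 0, 0, 0, 0, 0]])

```text
time_s: 2.45
position: [0.4194, -0.247, 0.1729]
eef_rot: [-0.003, 0.126, 0.992, 0.002]
ft_force: [-0.5, 0.3, -0.2]
gripper_width: 0.0855
gripper_force: 0.0
```

```bash
python3 - <<'E'
from h import *
delta([.421,-.2555,.096],75)
E
```

```text
pos [ 0.4194 -0.247   0.1729] yang 75.5 t 2.45 w 0.0855 
 d(tool mm) [-4.2 -8.2 76.8] turn [ 0.2 -0.4  0.5]
```

servo_tool(targets=[[-4, -8, 10, 0, 0, 0, 0], [0, 0, 25, 0, 0, 0, 0], [0, 0, 25, 0, 0, 0, 0], [0, 0, 17, 0, 0, 0, 0], [0, 0, 0, 0, 0, 0, 0]])

```text
time_s: 2.95
position: [0.4225, -0.2582, 0.0977]
eef_rot: [-0.001, 0.127, 0.992, 0.001]
ft_force: [-0.1, 1.4, -0.2]
gripper_width: 0.0853
gripper_force: 0.0
```

```bash
python3 - <<'E'
from h import *
delta([.421,-.2555,.096],75)
E
```

```text
pos [ 0.4225 -0.2582  0.0977] yang 75.4 t 2.95 w 0.0853 
 d(tool mm) [2.2 2.3 1.7] turn [ 0.1 -0.2  0.4]
```

servo_tool(targets=[[2, 2, 1.5, 0, 0, 0, 0], [0, 0, 0, 0, 0, 0, 100], [0, 0, 0, 0, 0, 0, 150], [0, 0, 0, 0, 0, 0, 255], [0, 0, 0, 0, 0, 0, 255], [0, 0, 0, 0, 0, 0, 255], [0, 0, 0, 0, 0, 0, 255], [0, 0, 0, 0, 0, 0, 255]], force=40)

```text
time_s: 3.75
position: [0.4223, -0.2569, 0.0983]
eef_rot: [0.0, 0.127, 0.992, -0.0]
ft_force: [-0.4, -0.8, 2.0]
gripper_width: 0.0188
gripper_force: 39.0
```

servo_tool(targets=[[0, 0, -15, 0, 0, 0, 255], [0, 0, -35, 0, 0, 0, 255], [0, 0, -40, 0, 0, 0, 255], [0, 0, -40, 0, 0, 0, 255], [0, 0, -40, 0, 0, 0, 255], [0, 0, 0, 0, 0, 0, 255]])

```text
time_s: 4.35
position: [0.424, -0.2583, 0.2742]
eef_rot: [0.005, 0.127, 0.992, -0.003]
ft_force: [0.9, -0.9, -0.3]
gripper_width: 0.0189
gripper_force: 39.4
```

```bash
python3 - <<'E'
from h import *
delta([.5387,.1552,.265],44.1)
E
```

```text
pos [ 0.424  -0.2583  0.2742] yang 75.4 t 4.35 w 0.0189 
 d(tool mm) [ -6.5 429.1   7.3] turn [-0.1  0.6 31.3]
```

servo_tool(targets=[[-1, 25, 0, 0, 0, 0, 255], [-1, 45, 0, 0, 0, 0, 255], [-1, 45, 0, 0, 0, 0, 255], [-1, 45, 0, 0, 0, 0, 255], [-1, 45, 0, 0, 0, 0, 255], [-1, 45, 0, 0, 0, 0, 255], [0, 45, 0, 0, 0, 0, 255], [0, 45, 0, 0, 0, 0, 255]])

```text
time_s: 5.15
position: [0.5133, 0.0726, 0.2661]
eef_rot: [-0.001, 0.127, 0.992, -0.0]
ft_force: [1.4, -0.2, -1.0]
gripper_width: 0.0183
gripper_force: 39.4
```

servo_tool(targets=[[0, 45, 0, 0, 0, 0, 255], [0, 30, 0, 0, 0, 0, 255], [0, 14, 0, 0, 0, 0, 255], [0, 0, 0, 0, 0, 8, 255], [0, 0, 0, 0, 0, 8, 255], [0, 0, 0, 0, 0, 8, 255], [0, 0, 0, 0, 0, 7, 255], [0, 0, 0, 0, 0, 0, 255]])

```text
time_s: 5.95
position: [0.5357, 0.1561, 0.2667]
eef_rot: [-0.001, 0.388, 0.922, -0.001]
ft_force: [0.1, -0.1, -2.0]
gripper_width: 0.0187
gripper_force: 39.4
```

```bash
cat >> h.py <<'E'
def capc(cam,lo=.098,hi=.125):
    im,d,W,c=cloud(cam)
    for ce,a,q in caps(im,W,lo,hi):
        t=q[q[:,2]>np.percentile(q[:,2],90)-.004]
        print(ce.round(),a,(t.min(0)/2+t.max(0)/2).round(4))
    return im
E
python3 - <<'E'
from h import *
delta([.5387,.1552,.150],44.1)
save("w2",capc("wrist",.1,.12))
E
```

```text
pos [0.5357 0.1561 0.2667] yang 44.3 t 5.95 w 0.0187 
 d(tool mm) [ -2.8   1.8 116.7] turn [-0.1 -0.   0.2]
[305. 215.] 382 [0.5916 0.1677 0.1089]
[309. 265.] 59 [0.6318 0.135  0.108 ]
[197. 265.] 19 [0.5549 0.0607 0.1076]
[ 10. 282.] 349 [ 0.4387 -0.078   0.1169]
```

View pics/w2.png

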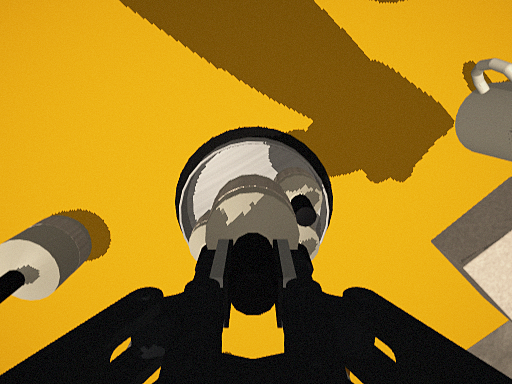

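Wrist view: the bottle is held upright at (255,215) and is over the free place. The neighbour's cap, at (305,215), has not moved. I'll descend in stages.

servo_tool(targets=[[-4, 1, 20, 0, 0, 0, 255], [0, 0, 35, 0, 0, 0, 255], [0, 0, 35, 0, 0, 0, 255], [0, 0, 20, 0, 0, 0, 255], [0, 0, 0, 0, 0, 0, 255], [0, 0, 0, 0, 0, 0, 255]])

```text
time_s: 6.6
position: [0.5393, 0.1544, 0.1576]
eef_rot: [-0.0, 0.387, 0.922, -0.0]
ft_force: [0.7, -0.8, -1.7]
gripper_width: 0.0187
gripper_force: 39.4
```

```bash
python3 - <<'E'
from h import *
delta([.5387,.1545,.1013],44.1)
E
```

```text
pos [0.5393 0.1544 0.1576] yang 44.4 t 6.6 w 0.0187 
 d(tool mm) [ 0.4 -0.3 56.3] turn [-0.1 -0.   0.3]
```

servo_tool(targets=[[0, 0, 12, 0, 0, 0, 255], [0, 0, 12, 0, 0, 0, 255], [0, 0, 10, 0, 0, 0, 255], [0, 0, 8, 0, 0, 0, 255], [0, 0, 5, 0, 0, 0, 255], [0, 0, 4, 0, 0, 0, 255], [0, 0, 3, 0, 0, 0, 255], [0, 0, 0, 0, 0, 0, 255]])

```text
time_s: 7.4
position: [0.5394, 0.1547, 0.1034]
eef_rot: [-0.0, 0.388, 0.922, -0.0]
ft_force: [-1.0, -1.1, -1.3]
gripper_width: 0.0186
gripper_force: 39.6
```

servo_tool(targets=[[0, 0, 1, 0, 0, 0, 255], [0, 0, 1, 0, 0, 0, 255], [0, 0, 0, 0, 0, 0, 255]])

```text
time_s: 7.7
position: [0.5397, 0.1548, 0.102]
eef_rot: [0.0, 0.388, 0.922, 0.0]
ft_force: [-0.4, -0.7, -1.6]
gripper_width: 0.019
gripper_force: 39.6
```

servo_tool(targets=[[0, 0, 1, 0, 0, 0, 255], [0, 0, 0, 0, 0, 0, 255], [0, 0, 0, 0, 0, 0, 225], [0, 0, 0, 0, 0, 0, 180], [0, 0, 0, 0, 0, 0, 130], [0, 0, 0, 0, 0, 0, 130], [0, 0, 0, 0, 0, 0, 130]])

```text
time_s: 8.4
position: [0.5396, 0.1548, 0.1008]
eef_rot: [-0.0, 0.388, 0.922, 0.0]
ft_force: [-0.3, 0.1, 0.0]
gripper_width: 0.0422
gripper_force: 0.0
```

servo_tool(targets=[[0, 0, -10, 0, 0, 0, 130], [0, 0, -25, 0, 0, 0, 130], [0, 0, -40, 0, 0, 0, 130], [0, 0, -40, 0, 0, 0, 130], [0, 0, -40, 0, 0, -8, 130], [0, 0, 0, 0, 0, -8, 130], [0, 0, 0, 0, 0, -8, 130], [0, 0, 0, 0, 0, -7, 0]])

```text
time_s: 9.2
position: [0.5401, 0.1548, 0.2576]
eef_rot: [0.001, 0.125, 0.992, 0.0]
ft_force: [0.1, -0.1, -0.4]
gripper_width: 0.0551
gripper_force: 0.0
```

```bash
python3 - <<'E'
from h import *
delta([.594,-.27,.2],75)
capc("top")
E
```

```text
pos [0.5401 0.1548 0.2576] yang 75.7 t 9.2 w 0.0551 
 d(tool mm) [-157.1 -398.4   57.5] turn [0.1 0.1 0.7]
[492.  77.] 90 [ 0.7522 -0.4869  0.1221]
[486. 139.] 511 [ 0.6504 -0.4655  0.1223]
[187. 132.] 65 [0.6272 0.1288 0.1092]
[212. 140.] 66 [0.6134 0.0782 0.1091]
[385. 154.] 55 [ 0.5933 -0.2688  0.1053]
[192. 157.] 72 [0.5757 0.1162 0.1101]
[218. 165.] 66 [0.561  0.0645 0.109 ]
[172. 175.] 81 [0.5392 0.1541 0.1092]
```

servo_tool(targets=[[-16, -40, 0, 0, 0, 0, 0], [-16, -40, 0, 0, 0, 0, 0], [-16, -40, 0, 0, 0, 0, 0], [-16, -40, 0, 0, 0, 0, 0], [-16, -40, 0, 0, 0, 0, 0], [-16, -40, 0, 0, 0, 0, 0], [-16, -40, 0, 0, 0, 0, 0], [-16, -40, 0, 0, 0, 0, 0]])

```text
time_s: 10.05
position: [0.5827, -0.189, 0.2566]
eef_rot: [0.0, 0.128, 0.992, -0.0]
ft_force: [0.5, 0.4, -0.4]
gripper_width: 0.0855
gripper_force: 0.0
```

servo_tool(targets=[[-16, -40, 0, 0, 0, 0, 0], [-13, -38, 0, 0, 0, 0, 0], [0, 0, 20, 0, 0, 0, 0], [0, 0, 30, 0, 0, 0, 0], [0, 0, 20, 0, 0, 0, 0], [0, 0, 0, 0, 0, 0, 0], [0, 0, 0, 0, 0, 0, 0]])

```text
time_s: 10.75
position: [0.5909, -0.2699, 0.1861]
eef_rot: [-0.0, 0.128, 0.992, 0.0]
ft_force: [-0.1, -0.4, 0.5]
gripper_width: 0.0853
gripper_force: 0.0
```

```bash
python3 - <<'E'
from h import *
delta([.5935,-.2692,.0975],75)
capc("wrist")
E
```

```text
pos [ 0.5909 -0.2699  0.1861] yang 75.3 t 10.75 w 0.0853 
 d(tool mm) [-2.4  1.3 88.6] turn [ 0.  -0.   0.3]
[250. 220.] 744 [ 0.5963 -0.2735  0.1068]
[ 73. 382.] 24 [ 0.6773 -0.4262  0.1222]
```

servo_tool(targets=[[-4, 0, 15, 0, 0, 0, 0], [0, 0, 25, 0, 0, 0, 0], [0, 0, 25, 0, 0, 0, 0], [0, 0, 15, 0, 0, 0, 0], [0, 0, 8, 0, 0, 0, 0], [0, 0, 0, 0, 0, 0, 0]])

```text
time_s: 11.4
position: [0.5945, -0.2706, 0.0966]
eef_rot: [-0.001, 0.127, 0.992, 0.0]
ft_force: [-0.5, -0.5, 0.2]
gripper_width: 0.0851
gripper_force: 0.0
```

servo_tool(targets=[[0, 0, 0, 0, 0, 0, 100], [0, 0, 0, 0, 0, 0, 150], [0, 0, 0, 0, 0, 0, 255], [0, 0, 0, 0, 0, 0, 255], [0, 0, 0, 0, 0, 0, 255], [0, 0, 0, 0, 0, 0, 255], [0, 0, 0, 0, 0, 0, 255]])

```text
time_s: 12.1
position: [0.5953, -0.2715, 0.0986]
eef_rot: [0.001, 0.127, 0.992, -0.0]
ft_force: [0.1, -0.9, 2.9]
gripper_width: 0.0188
gripper_force: 39.1
```

servo_tool(targets=[[0, 0, -15, 0, 0, 0, 255], [0, 0, -35, 0, 0, 0, 255], [0, 0, -40, 0, 0, 0, 255], [0, 0, -40, 0, 0, 0, 255], [0, 0, -40, 0, 0, 0, 255], [0, 0, 0, 0, 0, 0, 255]])

```text
time_s: 12.7
position: [0.597, -0.2719, 0.2766]
eef_rot: [0.006, 0.127, 0.992, -0.002]
ft_force: [0.3, -0.9, -0.2]
gripper_width: 0.0188
gripper_force: 39.3
```

```bash
python3 - <<'E'
from h import *
delta([.5236,.1032,.265],104.1)
E
```

```text
pos [ 0.597  -0.2719  0.2766] yang 75.4 t 12.7 w 0.0188 
 d(tool mm) [165.7 344.5   8.5] turn [ -0.4   0.7 -28.7]
```

servo_tool(targets=[[10, 20, 0, 0, 0, 0, 255], [19, 39, 0, 0, 0, 0, 255], [19, 39, 0, 0, 0, 0, 255], [19, 39, 0, 0, 0, 0, 255], [19, 39, 0, 0, 0, 0, 255], [19, 39, 0, 0, 0, 0, 255], [19, 39, 0, 0, 0, 0, 255], [19, 39, 0, 0, 0, 0, 255]])

```text
time_s: 13.5
position: [0.5292, 0.0505, 0.267]
eef_rot: [-0.001, 0.127, 0.992, 0.0]
ft_force: [0.9, -0.2, -0.8]
gripper_width: 0.019
gripper_force: 39.3
```

servo_tool(targets=[[14, 32, 0, 0, 0, 0, 255], [9, 19, 0, 0, 0, 0, 255], [0, 0, 0, 0, 0, -8, 255], [0, 0, 0, 0, 0, -8, 255], [0, 0, 0, 0, 0, -8, 255], [0, 0, 0, 0, 0, -5, 255], [0, 0, 0, 0, 0, 0, 255], [0, 0, 0, 0, 0, 0, 255]])

```text
time_s: 14.3
position: [0.5207, 0.1038, 0.2672]
eef_rot: [-0.001, -0.124, 0.992, 0.0]
ft_force: [1.0, -1.2, -1.8]
gripper_width: 0.0189
gripper_force: 39.3
```

```bash
python3 - <<'E'
from h import *
delta([.5238,.1030,.16],104.1)
save("w3",capc("wrist",.1,.12))
E
```

```text
pos [0.5207 0.1038 0.2672] yang 104.3 t 14.3 w 0.0189 
 d(tool mm) [ -2.9  -1.6 107.2] turn [ 0.  -0.1  0.2]
[51. 24.] 413 [ 0.4364 -0.0772  0.1171]
[199. 215.] 383 [0.5626 0.0628 0.1084]
[303. 215.] 327 [0.54   0.1545 0.1091]
[195. 265.] 78 [0.6143 0.0699 0.1081]
```

View pics/w3.png

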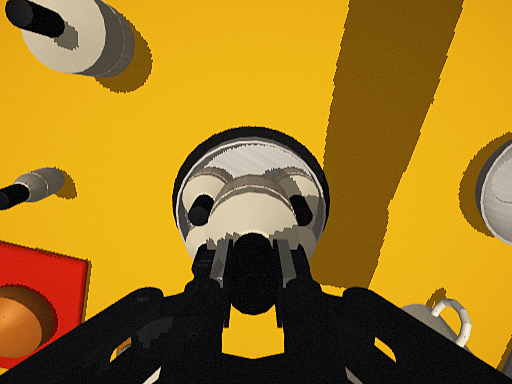

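The view shows the second bottle held upright, centred between the neighbouring caps at (199,215) and (303,215). I'll lower it.

servo_tool(targets=[[-3, -2, 20, 0, 0, 0, 255], [0, 0, 35, 0, 0, 0, 255], [0, 0, 35, 0, 0, 0, 255], [0, 0, 20, 0, 0, 0, 255], [0, 0, 0, 0, 0, 0, 255], [0, 0, 0, 0, 0, 0, 255]])

```text
time_s: 14.95
position: [0.5243, 0.1025, 0.1579]
eef_rot: [-0.0, -0.125, 0.992, 0.0]
ft_force: [0.4, 0.1, -0.8]
gripper_width: 0.019
gripper_force: 39.3
```

```bash
python3 - <<'E'
from h import *
delta([.5238,.1028,.101],104.1)
E
```

```text
pos [0.5243 0.1025 0.1579] yang 104.3 t 14.95 w 0.019 
 d(tool mm) [ 0.4  0.4 56.9] turn [ 0.  -0.   0.2]
```

servo_tool(targets=[[0, 0, 12, 0, 0, 0, 255], [0, 0, 12, 0, 0, 0, 255], [0, 0, 10, 0, 0, 0, 255], [0, 0, 8, 0, 0, 0, 255], [0, 0, 5, 0, 0, 0, 255], [0, 0, 4, 0, 0, 0, 255], [0, 0, 3, 0, 0, 0, 255], [0, 0, 0, 0, 0, 0, 255]])

```text
time_s: 15.75
position: [0.5243, 0.1026, 0.1034]
eef_rot: [-0.0, -0.125, 0.992, 0.0]
ft_force: [0.6, 0.1, -1.9]
gripper_width: 0.0185
gripper_force: 39.5
```

servo_tool(targets=[[0, 0, 1, 0, 0, 0, 255], [0, 0, 1, 0, 0, 0, 255], [0, 0, 0.5, 0, 0, 0, 255], [0, 0, 0, 0, 0, 0, 255], [0, 0, 0, 0, 0, 0, 225], [0, 0, 0, 0, 0, 0, 180], [0, 0, 0, 0, 0, 0, 130], [0, 0, 0, 0, 0, 0, 130]])

```text
time_s: 16.55
position: [0.5248, 0.1026, 0.1016]
eef_rot: [0.0, -0.125, 0.992, -0.0]
ft_force: [-0.5, -0.5, -0.3]
gripper_width: 0.0419
gripper_force: 0.0
```

servo_tool(targets=[[0, 0, 0, 0, 0, 0, 130], [0, 0, -10, 0, 0, 0, 130], [0, 0, -25, 0, 0, 0, 130], [0, 0, -40, 0, 0, 0, 130], [0, 0, -40, 0, 0, 0, 130], [0, 0, -30, 0, 0, 0, 130], [0, 0, 0, 0, 0, 0, 130], [0, 0, 0, 0, 0, 0, 130]])

```text
time_s: 17.35
position: [0.5253, 0.1026, 0.248]
eef_rot: [0.002, -0.125, 0.992, -0.0]
ft_force: [0.2, -0.9, -0.8]
gripper_width: 0.0418
gripper_force: 0.0
```

```bash
python3 - <<'E'
from h import *
delta([.5238,.1028,.101],104.1)
capc("top")
save("w4",capc("wrist"))
E
```

```text
pos [0.5253 0.1026 0.248 ] yang 104.4 t 17.35 w 0.0418 
 d(tool mm) [  1.9   0.6 147. ] turn [-0.   0.2  0.3]
[491.  78.] 93 [ 0.7514 -0.4872  0.1222]
[486. 139.] 528 [ 0.6502 -0.4666  0.1223]
[212. 139.] 55 [0.6134 0.0782 0.1083]
[219. 167.] 40 [0.5601 0.0634 0.1085]
[198. 183.] 72 [0.5237 0.1033 0.1084]
[34. 13.] 625 [ 0.4378 -0.0767  0.1216]
[252. 189.] 473 [0.5249 0.1013 0.1074]
[197. 219.] 450 [0.5618 0.063  0.1072]
[307. 220.] 467 [0.5389 0.1538 0.1073]
[252. 247.] 422 [0.5761 0.115  0.1071]
[211. 273.] 23 [0.6113 0.085  0.1054]
[294. 273.] 27 [0.592  0.1583 0.1062]
[252. 300.] 393 [0.6278 0.1283 0.1068]
```

View pics/w4.png

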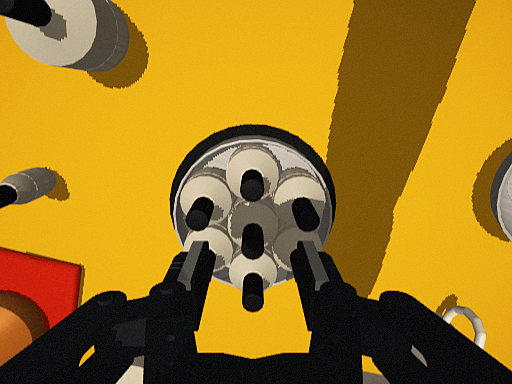

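All seven bottles stand in the tin. The two new caps, at (252,189) and (307,220), are level with the others and within 2 mm of their places.

```bash
python3 -c "
from bench import ctrl
print(ctrl.sign_off())"
```

```text
the job is handed in; nothing more can be done
None
```

Both matching bottles stand upright in the tin's two free places, within about 2 mm by the last pictures. I handed the job in at about 17.5 s on the robot's clock; sign-off returned no verdict.

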